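# Make a relay safe on its test set and hold its tin cover up for inspection

## Robot

A 6-joint arm with a two-finger parallel gripper is mounted at the origin on the work surface. World frame = base frame: x ahead of the robot, y to its left, z up, the work surface at z = 0. Lengths are in m, angles in rad, forces in N, time in s.
With the tool pointing down it reaches from about 0.25 to 0.725 m from the base axis. Payload 4 kg.
Tool frame: the origin (TCP) lies on the centre line of the jaws, within the pads' length; the fingertips stand 11 mm ahead of it and the grasp point (between the pads) lies 8 mm behind it; z points along the fingers, x is the direction in which the jaws open and shut, and the axes are right-handed (so a half turn about z gives the same grasp; the last joint's range is limited). The gripper opens to 85 mm and grips with 20 to 120 N. Pads are 22 mm wide; open, the fingers measure 114 mm over their backs; the gripper's body (76 mm by 85 mm) begins 54 mm behind the grasp point. The pads swing forward as they close: fully open they stand 13 mm farther back than shut.
Start: joints at [1.346, 0.241, 0.005, 1.335, 0, 1.571], TCP at [0.111, 0.487, 0.242] pointing down, gripper open.
Joint ranges: [-2.72, 2.72], [-1.05, 1.87], [-1.09, 1.28], [-1.99, 2.15], [-1.42, 1.44], [-3.14, 3.14]. Speed limits (rad/s): [2.79, 2.79, 3.14, 3.14, 3.14, 3.14].

## Interface

Orientations are given as a unit quaternion [x, y, z, w].
In Python, from workcell import bot, viewer, order gives the robot as it stands. The module is installed in compiled form; this text tells all that it offers.
- The arm moves only by the tool send_rows, never from a script. Its argument "increments" is a list that holds one entry, the list of rows, each a list of 4 numbers: the shift along the tool's x, y, z in m, then the turn about the tool's z in degrees. A call has exactly 8 rows; each row shifts and turns the pose as measured when the row begins, along the tool's axes as they then stand; what a row does not reach is not made up. A row lasts 1/10 s, in which the tool goes at most 50 mm and 8.59 degrees, less where a joint would pass 70% of its speed; a pose out of reach is approached as far as the arm can. A call is refused whole if a number of a shift passes 0.05 or a number of a turn 8.59, either way. A call with a gripper value outside its range is refused whole. "hand" is the closure, from -1 (fully open) to 1 (shut), so that 0 is half open, set as the call begins (left out, the last holds). The fingers move at their own pace and stop on an object; the grip force is fixed at half the most. Time passes only in rows, so rows that do not move let the fingers close, or fill a call up. It gives the time, the measured TCP pose, the force and the opening at its end, in the units of the state.
- bot.get_obs(): the state, without advancing time (a new reading comes with each control period).
- viewer.camera(name): name is "side" or "top"; returns a dict with "image" (480x640x3 uint8, red, green, blue), "range_z" (480x640 float32, m along the optical axis (not along the pixel's ray), 0 where there is no reading), "camera_matrix" (3x3 intrinsics, pixels), "dist" ([k1, k2, p1, p2, k3] as OpenCV has them; the pictures are not rectified), "eye" and "rotation" of the camera in the world. Camera axes: x right, y down, z forward; pixel columns grow to the right and rows downward; lengths in m; the calibration is good to about 2 mm. A picture is of the moment at which its call begins.
- order.job_done(): hands the job in, once; it reports no verdict.
The state is a dict: "clock": time; "joint_pos": joint angles; "joint_vel": joint speeds; "tau": joint torques, N m; "eef_pos": TCP position; "tool_rot": TCP orientation; "ft_force": force on the tool from outside, world axes, zero at the start; "ft_torque": the same for the moment, N m; "grip_width": finger opening in m.
Only numpy, scipy, OpenCV 4.12 (cv2) and the standard library are available. Lean on these libraries where they do the work, as an engineer would, in place of code of your own. Each camera call takes 0.05 s, during which the arm holds its last target.

## Task

The tin-covered relay on the test set is to be looked at inside. First make it safe: push the black release button fully home and let it come up, then do the same with the red supply-off button, and leave the green start button alone. Then draw the tin cover straight up off the relay and finish while still holding it in the gripper, level and still, right above the relay with its lower rim about 4 cm clear of the relay's works, ready to go straight back on, and with none of the other things on the desk shifted.

Things in the scene. Friction and masses are not known exactly. Their poses are not given: they have to be found in the camera images.
- cover_center (a point): centre (half-way up) of the loose tin cover: a bright grey sheet-metal box open at the bottom, 46 mm along its x, 36 along y, 60 high, 30 to 65 g, flat top 30 mm above this point and lower rim 30 mm below; z up, x and y parallel to the test set's. It starts seated on the relay, its rim resting on the brown flange, no catch, 2 to 4 mm of play round the works; its top is then 132 mm above the desk
- relay_top (a point): centre of the highest point of the covered relay's works (coil, yoke, contact springs; 34 x 24 mm, 50 mm high above the flange the cover rests on), hidden under the cover, 20 mm above the seated cover's centre, 122 mm above the desk: the rim clears the works once the cover has risen 50 mm. The relay does not move
- relay: the covered relay, fixed on the test set's deck: black socket 58 x 50 mm, 16 mm high, brown flange 52 x 42 mm, 10 mm high; origin at the centre of the socket's underside, 46 mm above the desk; z up, axes parallel to the test set's
- cover: the same tin cover; origin at the centre of its lower rim plane, 30 mm under point cover_center
- test_set: relay test set, fixed: low grey case 250 x 290 mm, flat aluminium deck 46 mm above the desk; origin at the centre of its underside, x away from the robot, y to the left. Three buttons in a row 85 mm to the -x side, 65 mm apart, colours in any order; two relay sockets 50 mm to the +x side, 75 mm left and right, the tin-covered relay in one, a blue one in the other
- key_black_top (a point): centre of the top of the black release button, a spring button 24 mm across standing 10 mm proud of a steel bezel 40 mm across; its top is 68 mm above the desk and goes straight down 6 mm when pushed home, needing about 1.5 N to start and 5 N at the bottom; it springs back
- key_red_top (a point): centre of the top of the red supply-off button, otherwise as the black one
- key_green_top (a point): centre of the top of the green start button, otherwise as the black one; not to be pushed
- key_black (a joint): travel of the black button, 0 out, 0.006 m fully home
- key_red (a joint): travel of the red button, 0 out, 0.006 m fully home
- key_green (a joint): travel of the green button, 0 out, 0.006 m fully home
- blue_relay: small relay with a blue plastic case 28 x 28 mm, 58 mm high with its black socket 58 x 50 mm, fixed in the other place of the test set, not to be handled; origin at the centre of the socket's underside
- brass_insert: bystander: loose knurled brass insert 17 mm across and 17 mm high, standing on the deck near its middle; origin at the centre of its underside
- tube_base: bystander: round white ceramic tube base 43 mm across, 22 mm high, on the desk; origin at the centre of its underside
- heat_sink: bystander: black finned aluminium heat sink 60 x 50 x 31 mm on the desk; origin at the centre of its underside
- capacitor: bystander: blue upright capacitor can 35 mm across, 50 mm high, on the desk; origin at the centre of its underside
- pin_tin: bystander: open shallow steel tin 90 x 70 x 22 mm on the desk; origin at the centre of its underside
Things that resemble listed ones, but are neither listed nor needed, are in the scene too. Leave any yellow look-alike of the cover alone.

How it is judged:
On the way, in this order (a step that is already met when the one before it is completed fails the run):
1. the black button is pushed fully home while the red one is out and the cover still sits on the relay (value of joint key_black above 0.0045 m and value of joint key_red below 0.002 m and z of cover_center in the frame of relay_top below -0.012 m), for 0.05 s.
2. the black button is out again, then the red button is pushed fully home, with the cover still on the relay (value of joint key_red above 0.0045 m and value of joint key_black below 0.002 m and z of cover_center in the frame of relay_top below -0.012 m), for 0.05 s.
3. both buttons out, the cover is lifted off in the gripper, its rim above the relay's works (z of cover_center in the frame of relay_top above 0.03 m and value of joint each of key_black, key_red below 0.002 m and contact force between cover and the fingers above 1 N), for 0.2 s.
At the end, for the whole second after the job is handed in: the fingers alone hold the tin cover, rim 15 to 80 mm above the relay's works, within 25 mm sideways of it, level within 0.10 rad, slower than 20 mm/s and 0.2 rad/s; black, red and green buttons out; other loose things within 20 mm of their places (z of cover_center in the frame of relay_top between 0.045 and 0.11 m and horizontal distance between cover_center and relay_top below 0.025 m and angle between cover_center's own z axis and vertical below 0.1 rad and linear speed of cover below 0.02 m/s and angular speed of cover below 0.2 rad/s and contact force between cover and the fingers above 1 N and contact force between cover and relay below 0.05 N and contact force between cover and blue_relay below 0.05 N and contact force between cover and test_set below 0.05 N and value of joint each of key_black, key_red, key_green below 0.002 m and distance of each of brass_insert, tube_base, heat_sink, capacitor, pin_tin from where it was at the start of the episode below 0.02 m); the arm keeps its last pose, push and grip.
It fails at once if the green start button is pushed (more than 2.5 mm) (value of joint key_green above 0.0025 m).
It fails at once if the black and red buttons are pushed together (value of joint each of key_black, key_red above 0.003 m).
It fails at once if the cover is tipped by more than 0.25 rad (angle between cover_center's own z axis and vertical above 0.25 rad).
It fails at once if the cover is carried more than 40 mm sideways from above its relay (horizontal distance between cover_center and relay_top above 0.04 m).
It fails at once if another loose thing is shifted by more than 20 mm (distance of any of brass_insert, tube_base, heat_sink, capacitor, pin_tin from where it was at the start of the episode above 0.02 m).
It also fails if it takes over 58 s, if anything falls off the work surface, if the arm or the gripper's body presses on something with over 40 N, if the wrist force passes 120 N, or if a joint passes its speed limit or range.

## Working session

There is one attempt and no reset: what is moved stays moved. The work goes in short steps, Python scripts to look and compute and a tool call to move; the robot and the scene stay as the last step left them, time stands still between calls to the robot, and variables do not carry over. Pictures are saved under pics/ and viewed, and the job is handed in when it is done.

Besides the shell and the picture viewer there is one more tool, called as name([rows], argument=value, ...), one row to a line, values as JSON. send_rows: Moves the arm, as the interface text tells. Its arguments: {"type":"object","properties":{"increments":{"type":"array","items":{"type":"array","items":{"type":"array","items":{"type":"number"}}}},"hand":{"type":"number"}},"required":["increments"]}

```bash
mkdir -p pics; cat > h.py <<'E'
import numpy as np, cv2, pickle
from workcell import bot, viewer, order
def shot(n,f):
    c=viewer.camera(n); cv2.imwrite(f'pics/{f}.png',c['image'][:,:,::-1]); pickle.dump(c,open(f'{f}.pkl','wb')); return c
def load(f): return pickle.load(open(f'{f}.pkl','rb'))
def ray(c,px):
    p=cv2.undistortPoints(np.array(px,float).reshape(-1,1,2),np.array(c['camera_matrix']),np.array(c['dist'],float)).reshape(-1,2)
    d=np.c_[p,np.ones(len(p))]@np.array(c['rotation']).T
    return np.array(c['eye']),d
def onz(c,px,z):
    e,d=ray(c,px); return e+d*((z-e[2])/d[:,2])[:,None]
E
python3 - <<'E'
from h import *
for n in('side','top'):
    c=shot(n,n+'0'); print(c['eye'],c['rotation'],c['camera_matrix'],c['dist'])
print(bot.get_obs())
E
```

```text
[ 0.34622757 -1.08404983  1.07509727] [ 0.90804246 -0.09484649  0.04525199 -0.40548155] [[564.36903928   0.         308.19652543]
 [  0.         564.36903928 233.34834739]
 [  0.           0.           1.        ]] [-0.16077647  0.          0.          0.          0.        ]
[ 0.36650216 -0.01476046  1.29291689] [-0.69733797  0.71109434 -0.06668341  0.06014919] [[557.8342113    0.         315.25609887]
 [  0.         557.8342113  245.93107851]
 [  0.           0.           1.        ]] [-0.02359589  0.          0.          0.          0.        ]
{'clock': 0.1, 'joint_pos': array([1.34598272e+00, 2.41325292e-01, 3.88553955e-03, 1.33519476e+00,
       2.42844338e-06, 1.57078464e+00]), 'joint_vel': array([ 0.00289418,  0.00012559,  0.00338902,  0.00012516, -0.00046317,
        0.00108221]), 'tau': array([-4.19856788e-04, -3.73138154e+01,  2.53009969e+01,  1.08571211e-02,
       -1.51632963e-05, -1.65089335e-05]), 'eef_pos': array([0.11134343, 0.48690108, 0.24151827]), 'tool_rot': array([ 7.81956599e-01,  6.23332201e-01, -7.19455858e-04,  5.71943567e-04]), 'ft_force': array([-0.57248217,  0.179025  , -0.38215631]), 'ft_torque': array([-0.01764089,  0.01030211,  0.01043577]), 'grip_width': 0.08570774228191988}
```

```bash
sed -i "s/np.array(c\['rotation'\]).T/Rot.from_quat(c['rotation']).as_matrix().T/; 1a from scipy.spatial.transform import Rotation as Rot" h.py
python3 - <<'E'
from h import *
for n in('side0','top0'): print(Rot.from_quat(load(n)['rotation']).as_matrix().round(2))
E
```

```text
[[ 0.98 -0.14  0.16]
 [-0.21 -0.65  0.73]
 [ 0.01 -0.74 -0.67]]
[[-0.02 -0.98  0.18]
 [-1.    0.02 -0.01]
 [ 0.01 -0.18 -0.98]]
```

View pics/top0.png

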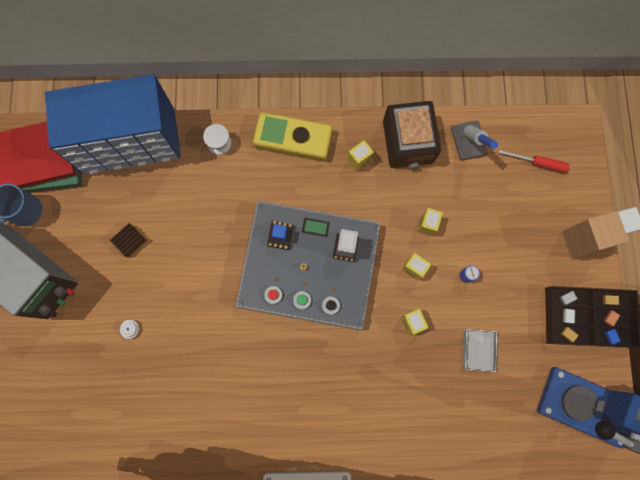

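View pics/side0.png

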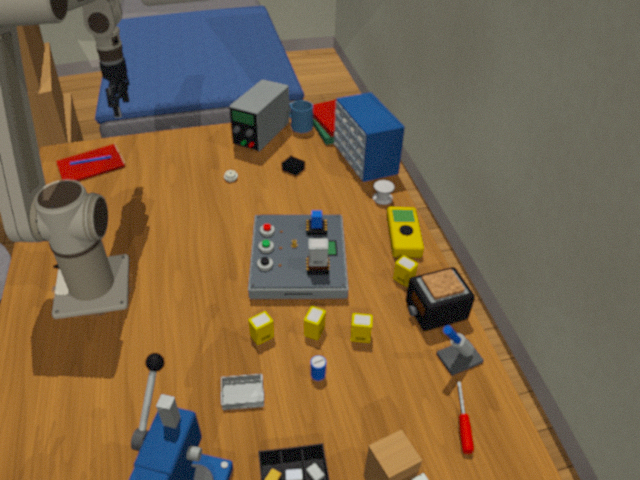

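The top view shows the test set with red (273,295), green (302,300) and black (331,305) buttons. The tin cover is at (347,240) and the blue relay at (281,234), with the brass insert at (304,267). The yellow look-alikes are off to the right.

```bash
python3 - <<'E'
from h import *
for n in('top0','side0'):
    c=load(n); im=c['image']; hsv=cv2.cvtColor(im,cv2.COLOR_RGB2HSV).astype(int)
    H,S,V=[hsv[...,i] for i in range(3)]
    roi=np.zeros(H.shape,bool)
    if n=='top0': roi[205:325,240:378]=1
    else: roi[205:290,252:345]=1
    def comp(m,z,name,mn=15):
        k,l,st,ce=cv2.connectedComponentsWithStats((m&roi).astype(np.uint8))
        for i in range(1,k):
            if st[i,4]>=mn:
                pts=np.argwhere(l==i)[:,::-1]
                (rc,sz,a)=cv2.minAreaRect(pts.astype(np.float32))
                print(n,name,ce[i].round(1),st[i],onz(c,ce[i],z)[0].round(4),'rect',np.round(rc,1),np.round(sz,1),round(a,1))
    comp((S>150)&(V>110)&((H<8)|(H>172)),.068,'red')
    comp((S>100)&(V>80)&(H>45)&(H<85),.068,'green')
    comp((V<50),.068,'black')
    comp((S<40)&(V>190),.132,'white')
    x,y=(347,240) if n=='top0' else (318,250)
    cv2.imwrite('pics/z_%s.png'%n,cv2.resize(im[y-50:y+80,x-110:x+50][:,:,::-1],None,fx=5,fy=4.6,interpolation=cv2.INTER_CUBIC) if 0 else cv2.resize(im[y-45:y+75,x-115:x+45][:,:,::-1],None,fx=5,fy=5,interpolation=cv2.INTER_CUBIC))
E
```

```text
top0 red [272.6 294.2] [268 290  10   9  70] [0.4829 0.0675 0.068 ] rect [272.5 294.5] [8.5 8.5] 45.0
top0 green [301.6 299.5] [297 295  10  10  70] [0.47  0.004 0.068] rect [301.5 299.5] [8.5 8.5] 45.0
top0 black [288.5 235. ] [286 229   6  13  52] [0.6148 0.0309 0.068 ] rect [288.5 234.8] [ 4.3 12. ] 9.5
top0 white [347.5 240.2] [342 233  12  16 137] [ 0.5882 -0.0964  0.132 ] rect [347.3 240.4] [10.2 14.5] 9.5
side0 red [266.7 226.7] [264 224   7   7  41] [0.4819 0.064  0.068 ] rect [267. 227.] [6. 6.] 90.0
side0 green [265.6 242.8] [262 239   8   8  48] [0.469  0.0011 0.068 ] rect [265.5 242.5] [7. 7.] 90.0
side0 green [331.6 247.8] [328 241   8  14  84] [ 0.6344 -0.0529  0.068 ] rect [331.5 247.5] [13.  7.] 90.0
side0 black [316.6 232.1] [307 227  20  10 133] [0.6094 0.0149 0.068 ] rect [316.5 231.5] [ 9. 19.] 90.0
side0 black [264.3 261. ] [262 258   6   7  33] [ 0.4554 -0.0654  0.068 ] rect [264.5 261. ] [6. 5.] 90.0
side0 black [318.1 271.2] [307 267  22   9 154] [ 0.5811 -0.1286  0.068 ] rect [317.5 271. ] [ 8. 21.] 90.0
side0 white [318.1 242.8] [311 240  15   7  87] [ 0.5878 -0.0943  0.132 ] rect [318. 243.] [ 6. 14.] 90.0
```

View pics/z_top0.png

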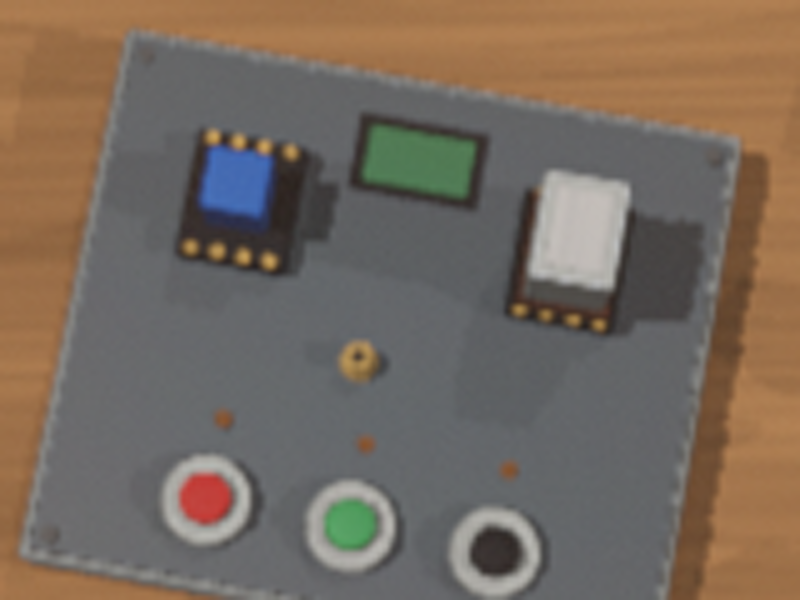

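View pics/z_side0.png

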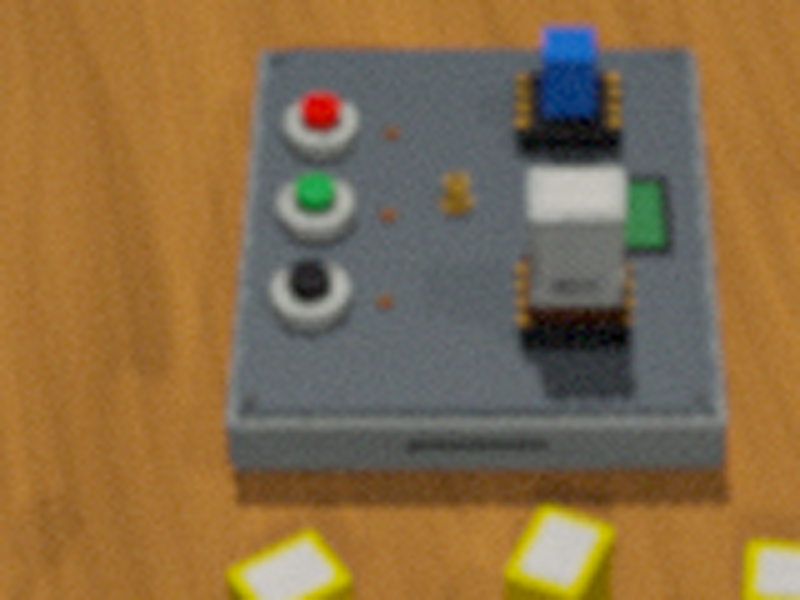

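send_rows([
  [[-0.02,0.02,0,-1.5],[-0.03,0.03,0,0],[-0.03,0.03,0,0],[-0.03,0.03,0,0],[-0.03,0.03,0,0],[-0.03,0.03,0,0],[-0.03,0.03,0,0],[-0.03,0.03,0,0]],
], hand=1)

```text
clock: 0.9
eef_pos: [0.2939, 0.2096, 0.2381]
tool_rot: [0.769, 0.639, -0.003, 0.002]
ft_force: [1.3, 0.9, 0.1]
grip_width: 0.0001
```

```bash
cat >> h.py <<'E'
def to(p,ang=78.6):
    o=bot.get_obs(); R=Rot.from_quat(o['tool_rot']).as_matrix()
    a=np.degrees(np.arctan2(R[1,0],R[0,0]))
    print('t',o['clock'],'pos',o['eef_pos'].round(4),'F',o['ft_force'].round(1),'ang',a.round(2),'tilt',R[:,2].round(3),'w',round(o['grip_width'],4))
    print('shift',(R.T@(np.array(p)-o['eef_pos'])).round(4),'turn',(a-ang).round(2))
E
python3 -c "
from h import *
to([.457,-.0595,.12])"
```

```text
t 0.9 pos [0.2939 0.2096 0.2381] F [1.3 0.9 0.1] ang 79.42 tilt [-0.003 -0.006 -1.   ] w 0.0001
shift [-0.2338  0.2099  0.1193] turn 0.82
```

send_rows([
  [[-0.035,0.032,0,0.8],[-0.035,0.032,0,0],[-0.035,0.032,0,0],[-0.035,0.032,0.02,0],[-0.035,0.032,0.02,0],[-0.03,0.028,0.02,0],[-0.02,0.015,0.02,0],[0,0,0,0]],
])

```text
clock: 1.7
eef_pos: [0.4519, -0.0619, 0.1585]
tool_rot: [0.776, 0.63, -0.001, 0.002]
ft_force: [-1.1, 0.3, -0.2]
grip_width: 0.0004
```

```bash
python3 -c "
from h import *
to([.457,-.0595,.085])"
```

```text
t 1.7 pos [ 0.4519 -0.0619  0.1585] F [-1.1  0.3 -0.2] ang 78.15 tilt [ 0.001 -0.005 -1.   ] w 0.0004
shift [0.0037 0.0043 0.0735] turn -0.45
```

send_rows([
  [[0.004,0.004,0.015,-0.4],[0,0,0.015,0],[0,0,0.015,0],[0,0,0.01,0],[0,0,0.01,0],[0,0,0.004,0],[0,0,0,0],[0,0,0,0]],
])

```text
clock: 2.5
eef_pos: [0.4557, -0.0566, 0.088]
tool_rot: [0.774, 0.633, -0.001, 0.001]
ft_force: [0.5, -0.5, 0.2]
grip_width: -0.0004
```

```bash
python3 -c "
from h import *
to([.457,-.0595,.079])
shot('side','s1');c=shot('top','t1')
im=np.hstack([load('s1')['image'][200:290,230:350],c['image'][250:340,270:390]])
cv2.imwrite('pics/c1.png',cv2.resize(im,None,fx=3.3,fy=3.3,interpolation=2)[:,:,::-1])"
```

```text
t 2.5 pos [ 0.4557 -0.0566  0.088 ] F [ 0.5 -0.5  0.2] ang 78.6 tilt [-0.    -0.003 -1.   ] w -0.0004
shift [-0.0025  0.0018  0.0091] turn -0.0
```

View pics/c1.png

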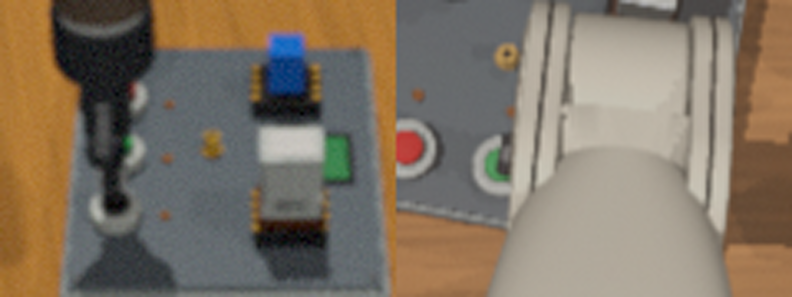

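The side view shows the closed fingertips right over the black button, around (117,205) in the crop. Green and red are clear. Next I press.

send_rows([
  [[-0.0025,0.002,0.004,0],[0,0,0.004,0],[0,0,0.003,0],[0,0,0.003,0],[0,0,0.002,0],[0,0,0.001,0],[0,0,0,0],[0,0,0,0]],
])

```text
clock: 3.4
eef_pos: [0.4588, -0.0601, 0.0738]
tool_rot: [0.774, 0.633, 0.001, 0.003]
ft_force: [-0.5, 0.1, 4.6]
grip_width: 0.0
```

```bash
python3 -c "
from h import *
to([.457,-.0595,.073])"
```

```text
t 3.4 pos [ 0.4588 -0.0601  0.0738] F [-0.5  0.1  4.6] ang 78.57 tilt [ 0.005 -0.003 -1.   ] w 0.0
shift [ 0.0002 -0.0019  0.0008] turn -0.03
```

send_rows([
  [[0,-0.001,0.0015,0],[0,0,0.0015,0],[0,0,0.001,0],[0,0,0.001,0],[0,0,0.001,0],[0,0,0,0],[0,0,0,0],[0,0,0,0]],
])

```text
clock: 4.2
eef_pos: [0.4588, -0.06, 0.0736]
tool_rot: [0.774, 0.633, 0.003, 0.005]
ft_force: [-0.3, 0.1, 5.1]
grip_width: 0.0002
```

```bash
python3 -c "
from h import *
to([.457,-.0595,.073])"
```

```text
t 4.2 pos [ 0.4588 -0.06    0.0736] F [-0.3  0.1  5.1] ang 78.57 tilt [ 0.011 -0.004 -1.   ] w 0.0002
shift [ 0.0002 -0.0018  0.0006] turn -0.03
```

send_rows([
  [[0,0,0,0],[0,0,0,0],[0,0,0,0],[0,0,0,0],[0,0,0,0],[0,0,0.003,0],[0,0,0.004,0],[0,0,0.004,0]],
])

```text
clock: 5.0
eef_pos: [0.459, -0.0601, 0.0724]
tool_rot: [0.774, 0.633, 0.004, 0.006]
ft_force: [-13.8, 2.0, 41.2]
grip_width: -0.0001
```

```bash
python3 -c "
from h import *
to([.457,-.0595,.15])"
```

```text
t 5.0 pos [ 0.459  -0.0601  0.0724] F [-13.8   2.   41.2] ang 78.57 tilt [ 0.014 -0.005 -1.   ] w -0.0001
shift [ 0.     -0.0009 -0.0777] turn -0.03
```

Force rose steeply to 41 N, so the button is at its hard stop. Lifting straight up.

send_rows([
  [[0,0,-0.005,0],[0,0,-0.015,0],[0,0,-0.02,0],[0,0,-0.02,0],[0,0,-0.01,0],[0,0,0,0],[0,0,0,0],[0,0,0,0]],
])

```text
clock: 5.8
eef_pos: [0.4567, -0.0598, 0.143]
tool_rot: [0.774, 0.633, 0.003, 0.006]
ft_force: [0.6, 0.2, 0.3]
grip_width: 0.0
```

```bash
python3 -c "
from h import *
to([.483,.067,.12])"
```

```text
t 5.8 pos [ 0.4567 -0.0598  0.143 ] F [0.6 0.2 0.3] ang 78.56 tilt [ 0.012 -0.005 -1.   ] w 0.0
shift [0.1296 0.0003 0.0227] turn -0.04
```

send_rows([
  [[0.02,0,0,0],[0.03,0,0,0],[0.03,0,0,0],[0.025,0,0,0],[0.017,0,0,0],[0.005,0,0.01,0],[0,0,0.01,0],[0,0,0,0]],
])

```text
clock: 6.6
eef_pos: [0.4779, 0.0671, 0.1121]
tool_rot: [0.775, 0.632, -0.003, 0.002]
ft_force: [-0.7, -0.5, -0.0]
grip_width: 0.0
```

```bash
python3 -c "
from h import *
to([.483,.067,.088])"
```

```text
t 6.6 pos [0.4779 0.0671 0.1121] F [-0.7 -0.5 -0. ] ang 78.39 tilt [-0.003 -0.007 -1.   ] w 0.0
shift [0.0011 0.005  0.0241] turn -0.21
```

send_rows([
  [[0.001,0.005,0.004,0],[0,0,0.006,0],[0,0,0.006,0],[0,0,0.004,0],[0,0,0.002,0],[0,0,0,0],[0,0,0,0],[0,0,0,0]],
])

```text
clock: 7.4
eef_pos: [0.4825, 0.0635, 0.0873]
tool_rot: [0.777, 0.63, -0.004, 0.002]
ft_force: [0.1, 0.1, 0.3]
grip_width: 0.0002
```

```bash
python3 -c "
from h import *
to([.483,.067,.076])
shot('side','s2');c=shot('top','t2')
im=np.hstack([load('s2')['image'][190:290,230:350],c['image'][250:350,240:360]])
cv2.imwrite('pics/c2.png',cv2.resize(im,None,fx=3.3,fy=3.3,interpolation=2)[:,:,::-1])"
```

```text
t 7.4 pos [0.4825 0.0635 0.0873] F [0.1 0.1 0.3] ang 78.09 tilt [-0.005 -0.008 -1.   ] w 0.0002
shift [ 0.0036 -0.0002  0.0113] turn -0.51
```

View pics/c2.png

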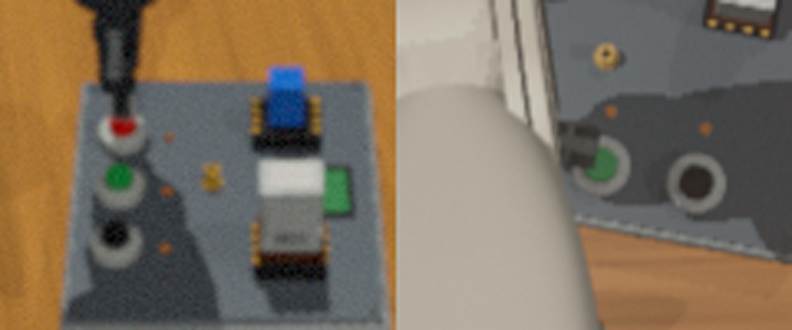

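The fingertips are just above red at (120,125) in the crop. Black at (115,235) is out again and green is untouched. Pressing red.

send_rows([
  [[0.0036,0,0.004,-0.5],[0,0,0.004,0],[0,0,0.004,0],[0,0,0.003,0],[0,0,0.002,0],[0,0,0.003,0],[0,0,0.004,0],[0,0,0.004,0]],
])

```text
clock: 8.3
eef_pos: [0.4844, 0.0675, 0.0725]
tool_rot: [0.773, 0.634, -0.001, 0.004]
ft_force: [-11.5, -2.7, 33.9]
grip_width: -0.0
```

```bash
python3 -c "
from h import *
to([.483,.067,.15])"
```

```text
t 8.3 pos [0.4844 0.0675 0.0725] F [-11.5  -2.7  33.9] ang 78.67 tilt [ 0.004 -0.007 -1.   ] w -0.0
shift [-0.0012 -0.0008 -0.0775] turn 0.07
```

send_rows([
  [[0,0,0.001,0],[0,0,-0.005,0],[0,0,-0.015,0],[0,0,-0.02,0],[0,0,-0.03,0],[0,0,-0.035,0],[0,0,-0.02,0],[0,0,0,0]],
])

```text
clock: 9.1
eef_pos: [0.4823, 0.0684, 0.201]
tool_rot: [0.773, 0.634, -0.002, 0.003]
ft_force: [-0.0, -0.0, 0.2]
grip_width: 0.0001
```

```bash
python3 -c "
from h import *
to([.588,-.0963,.20])"
```

```text
t 9.1 pos [0.4823 0.0684 0.201 ] F [-0.  -0.   0.2] ang 78.67 tilt [ 0.001 -0.007 -1.   ] w 0.0001
shift [-0.1407  0.136   0.0022] turn 0.07
```

Open the hand on the way to the cover. First move partway, then look.

send_rows([
  [[-0.02,0.02,0,0],[-0.025,0.025,0,0],[-0.025,0.025,0,0],[-0.025,0.025,0,0],[-0.025,0.02,0,0],[-0.015,0.015,0,0],[-0.005,0.005,0,0],[0,0,0,0]],
], hand=-1)

```text
clock: 9.9
eef_pos: [0.5874, -0.0996, 0.1886]
tool_rot: [0.772, 0.635, -0.007, -0.003]
ft_force: [-0.3, 0.7, -0.2]
grip_width: 0.0856
```

```bash
python3 -c "
from h import *
to([.588,-.0963,.15])
shot('side','s3')
cv2.imwrite('pics/c3.png',cv2.resize(load('s3')['image'][170:290,230:370],None,fx=5,fy=5,interpolation=2)[:,:,::-1])"
```

```text
t 9.9 pos [ 0.5874 -0.0996  0.1886] F [-0.3  0.7 -0.2] ang 78.89 tilt [-0.014 -0.004 -1.   ] w 0.0856
shift [0.0036 0.0004 0.0386] turn 0.29
```

View pics/c3.png

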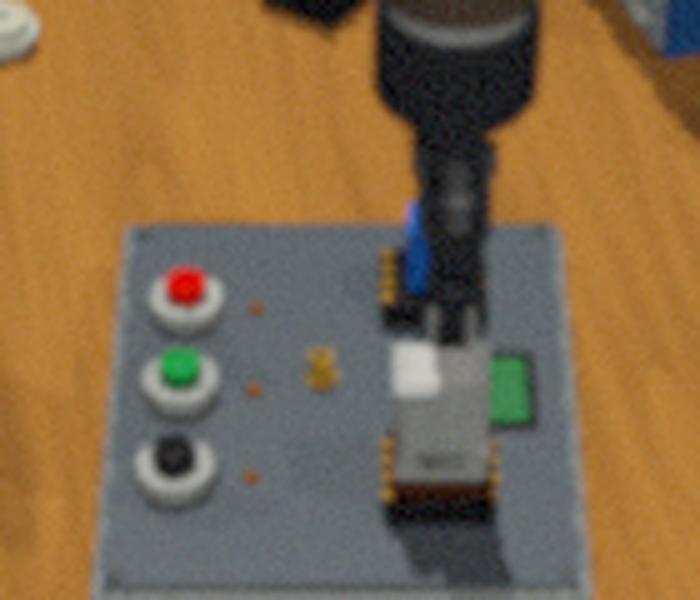

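All buttons are out and the cover is seated with the open fingers above it. Descending.

send_rows([
  [[0.0036,0,0.01,0.3],[0,0,0.015,0],[0,0,0.015,0],[0,0,0.015,0],[0,0,0.015,0],[0,0,0.005,0],[0,0,0,0],[0,0,0,0]],
])

```text
clock: 10.75
eef_pos: [0.5814, -0.0843, 0.1078]
tool_rot: [0.77, 0.638, -0.008, -0.006]
ft_force: [-0.2, 0.1, 0.3]
grip_width: 0.0854
```

```bash
python3 -c "
from h import *
to([.588,-.0963,.096])"
```

```text
t 10.75 pos [ 0.5814 -0.0843  0.1078] F [-0.2  0.1  0.3] ang 79.26 tilt [-0.019 -0.    -1.   ] w 0.0854
shift [-0.0105  0.009   0.0117] turn 0.66
```

send_rows([
  [[-0.006,0.005,0.003,0.4],[-0.004,0.004,0.003,0.2],[0,0,0.003,0],[0,0,0.002,0],[0,0,0,0],[0,0,0,0],[0,0,0,0],[0,0,0,0]],
])

```text
clock: 11.55
eef_pos: [0.5906, -0.0973, 0.0984]
tool_rot: [0.774, 0.633, -0.006, -0.004]
ft_force: [-0.3, 0.2, 0.9]
grip_width: 0.0852
```

```bash
python3 -c "
from h import *
to([.588,-.0963,.096])"
```

```text
t 11.55 pos [ 0.5906 -0.0973  0.0984] F [-0.3  0.2  0.9] ang 78.57 tilt [-0.014 -0.001 -1.   ] w 0.0852
shift [ 0.0005 -0.0027  0.0024] turn -0.03
```

send_rows([
  [[0.0005,-0.0025,0.002,0],[0,0,0,0],[0,0,0,0],[0,0,0,0],[0,0,0,0],[0,0,0,0],[0,0,0,0],[0,0,0,0]],
])

```text
clock: 12.35
eef_pos: [0.5881, -0.096, 0.0966]
tool_rot: [0.774, 0.633, -0.006, -0.004]
ft_force: [0.0, 0.1, -0.2]
grip_width: 0.0853
```

send_rows([
  [[0,0,0,0],[0,0,0,0],[0,0,0,0],[0,0,0,0],[0,0,0,0],[0,0,0,0],[0,0,0,0],[0,0,0,0]],
], hand=1)

```text
clock: 13.15
eef_pos: [0.5882, -0.096, 0.0967]
tool_rot: [0.774, 0.633, -0.006, -0.004]
ft_force: [0.4, -0.4, 0.4]
grip_width: 0.0357
```

```bash
python3 -c "
from h import *
to([.588,-.0963,.096])
shot('side','s4')
cv2.imwrite('pics/c4.png',cv2.resize(load('s4')['image'][170:290,230:370],None,fx=5,fy=5,interpolation=2)[:,:,::-1])"
```

```text
t 13.15 pos [ 0.5882 -0.096   0.0967] F [ 0.4 -0.4  0.4] ang 78.59 tilt [-0.013 -0.001 -1.   ] w 0.0357
shift [-0.0003 -0.0001  0.0007] turn -0.01
```

View pics/c4.png

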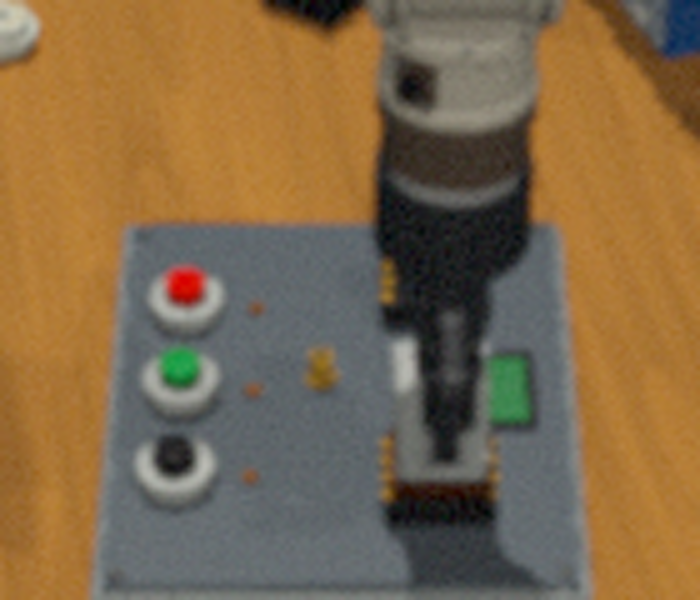

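Gripped at 35.7 mm width. Lifting slowly.

send_rows([
  [[0,0,-0.003,0],[0,0,-0.005,0],[0,0,-0.006,0],[0,0,-0.006,0],[0,0,-0.006,0],[0,0,-0.005,0],[0,0,-0.003,0],[0,0,0,0]],
])

```text
clock: 14.0
eef_pos: [0.5889, -0.096, 0.1344]
tool_rot: [0.774, 0.633, -0.005, -0.004]
ft_force: [0.5, -0.9, -0.6]
grip_width: 0.0356
```

```bash
python3 -c "
from h import *
to([.588,-.096,.1867])"
```

```text
t 14.0 pos [ 0.5889 -0.096   0.1344] F [ 0.5 -0.9 -0.6] ang 78.59 tilt [-0.013 -0.001 -1.   ] w 0.0356
shift [-0.0004 -0.0015 -0.0523] turn -0.01
```

send_rows([
  [[0,-0.0005,-0.005,0],[0,0,-0.008,0],[0,0,-0.01,0],[0,0,-0.01,0],[0,0,-0.008,0],[0,0,-0.005,0],[0,0,-0.002,0],[0,0,0,0]],
])

```text
clock: 14.8
eef_pos: [0.5893, -0.0959, 0.1874]
tool_rot: [0.774, 0.633, -0.005, -0.003]
ft_force: [-0.2, -0.4, -1.1]
grip_width: 0.0353
```

send_rows([
  [[0,0,0,0],[0,0,0,0],[0,0,0,0],[0,0,0,0],[0,0,0,0],[0,0,0,0],[0,0,0,0],[0,0,0,0]],
])

```text
clock: 15.6
eef_pos: [0.5882, -0.0957, 0.1854]
tool_rot: [0.774, 0.633, -0.006, -0.005]
ft_force: [0.2, -0.5, -1.2]
grip_width: 0.0355
```

```bash
python3 -c "
from h import *
to([.588,-.096,.1867])
shot('side','s5');shot('top','t5')
cv2.imwrite('pics/c5.png',cv2.resize(load('s5')['image'][170:290,230:370],None,fx=5,fy=5,interpolation=2)[:,:,::-1])
to([.588,-.096,.1867])"
```

```text
t 15.6 pos [ 0.5882 -0.0957  0.1854] F [ 0.2 -0.5 -1.2] ang 78.59 tilt [-0.015 -0.001 -1.   ] w 0.0355
shift [-0.0003 -0.0002 -0.0013] turn -0.01
t 15.7 pos [ 0.5882 -0.0957  0.1854] F [ 0.3  0.6 -1.3] ang 78.59 tilt [-0.015 -0.001 -1.   ] w 0.0354
shift [-0.0003 -0.0002 -0.0013] turn -0.01
```

View pics/c5.png

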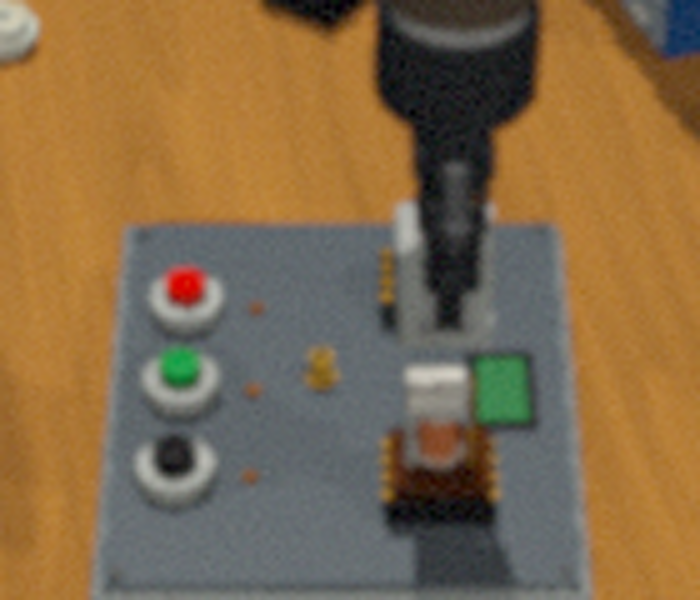

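View pics/t5.png

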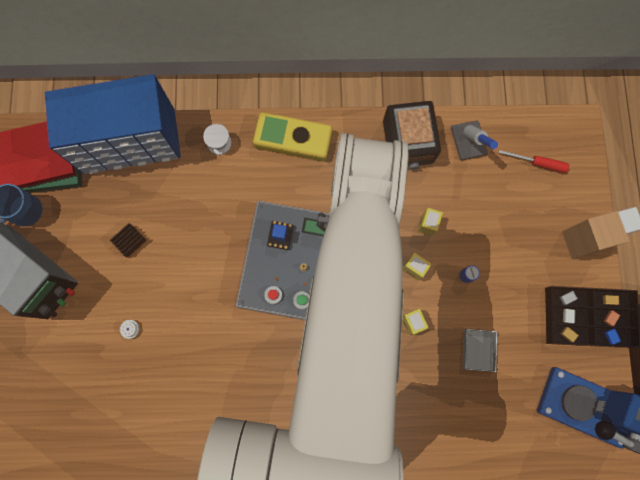

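The cover is about 89 mm up, at crop (445,275) in the side view, held level over the exposed works at (437,415). All three buttons are out and the bystanders haven't moved. Handing in.

```bash
python3 -c "
from h import *
order.job_done()"
```

```text
the job is handed in; nothing more can be done
```

I pushed the black button to its stop and let it up, then did the same with red. Then I drew the tin cover straight up and handed in at about 15.7 s with it still in the gripper. The hand-in gave no verdict.

**Buttons:** The force rose steeply at the bottom of each push: 41 N on black and 34 N on red. The red push sat on its stop only briefly, about 0.1 to 0.2 s against the 0.05 s needed. The last pictures show all three buttons out, and green was never touched.

**Cover:** It rose about 89 mm, so its rim is about 39 mm above the relay's works. It was within 1 mm of its measured place sideways, with the tool tilted about 0.015 rad. The arm's position did not change between the last two readings. The grip was steady at 35.5 mm, and the gripper carries about 1.2 N of extra weight, roughly twice what a 30 to 65 g cover should give. The force readings wander by about that much, so this is not a real weight check.

**Other things:** By eye, the bystanders look in the same places in the last pictures as in the first. I did not measure them.

**What disagreed:**
- The two cameras differ by 2 to 3.5 mm on the buttons.
- On the way down to the cover the tool drifted about 12 mm sideways with the fingers open. It touched nothing, and I corrected it before closing.

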